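# Fetch the dropped valve from under the radio shelf with the reacher

### The arm

A 7-joint arm with a two-finger parallel gripper is mounted at the origin on the work surface. World frame = base frame: x ahead of the robot, y to its left, z up, the work surface at z = 0. Lengths are in mm, angles in rad, forces in N, time in s.
With the tool pointing down it reaches from about 425 to 950 mm from the base axis. Payload 4.7 kg.
Tool frame: the origin (TCP) lies on the centre line of the jaws, within the pads' length; the fingertips stand arm.tips_ahead ahead of it and the grasp point (between the pads) lies 3 mm ahead of it (arm.tips_ahead is the distance from the TCP to the fingertips, in mm); z points along the fingers, y is the line along which they close (so a half turn about z gives the same grasp; the last joint's range is limited). The gripper opens to 85 mm and grips with 20 to 120 N. Pads are 22 mm wide; open, the fingers measure 114 mm over their backs; the gripper's body (76 mm by 85 mm) begins 54 mm behind the grasp point. The pads swing forward as they close: fully open they stand 13 mm farther back than shut.
Start: joints at [1.222, 0.469, -0.049, 1.532, 0.024, 1.141, -0.082], TCP at [212.25, -640.778, 253.335] pointing down, gripper open.
Joint ranges: [-2.59, 2.59], [-0.33, 1.99], [-1.39, 1.29], [0.1, 2.45], [-1.04, 4.18], [0.21, 1.99], [-2.66, 2.66]. Speed limits (rad/s): [2.57, 2.57, 3.14, 3.14, 3.14, 3.14, 3.14].

### API

Orientations are given as a rotation vector (axis times angle).
In Python, from station import telemetry, viewer, job, arm gives the robot as it stands.
- The arm moves only by the shell command python3 -m inch 'ROWS' [OPENING]. ROWS is JSON, a list of rows, each an object with "xyz": the shift along the tool's x, y, z in units of 0.1 m (1.0 is 0.1 m), a list of three; "rot": the turn, a rotation vector about the tool's x, y, z in units of 0.12 rad (1.0 is 0.12 rad), a list of three. In form: [{"xyz": [x, y, z], "rot": [wx, wy, wz]}, ...]. A call has 1 to 8 rows; each row shifts and turns the commanded pose from where the row before left it, along the tool's axes as they then stand; what a row does not reach is not made up. A row lasts 1/8 s, in which the tool goes at most 62.5 mm and 10.7 degrees, less where a joint would pass 70% of its speed; a pose out of reach is approached as far as the arm can. A call with a number of a shift or a turn outside -1 to 1 is refused whole. A call with a gripper value outside its range is refused whole. OPENING is the opening, from 0 (shut) to 1 (fully open), set as the call begins (- or left out, the last holds). The fingers move at their own pace and stop on an object; the grip force is fixed at half the most. Time passes only in rows, so rows that do not move let the fingers close. It gives the time, the measured TCP pose, the force, the opening and the grip force at its end, in the units of the state.
- telemetry.observe(): the state, without advancing time (a new reading comes with each control period).
- viewer.capture(name): name is "scene" or "side" or "wrist"; returns a dict with "frame" (400x640x3 uint8, red, green, blue), "depth" (400x640 float32, mm along the optical axis (not along the pixel's ray), 0 where there is no reading), "camera_matrix" (3x3 intrinsics, pixels), "D" ([k1, k2, p1, p2, k3] as OpenCV has them; the pictures are not rectified), "R" (3x3) and "t" (3): a world point X has camera coordinates R X + t; the wrist camera has in their place "hand_eye" (4x4, takes a point from camera to tool coordinates, whose origin is the TCP and whose axes are the flange's). Camera axes: x right, y down, z forward; pixel columns grow to the right and rows downward; lengths in mm; the calibration is good to about 2 mm. A picture is of the moment at which its call begins: read the wrist's pose just before it.
- job.hand_in(): hands the job in; it is judged then, once.
Trained networks look in a picture, given as the dict that the camera call returned (one of the last four; its "shot" number tells which), for a name from the list of things; names that differ only in an ending like _2 or _b are one class to them, and where a whole thing is asked for, a point or a joint stands for the part that bears it (a point fixed in the world has none). Each returns a list of dicts, best first, with "p" (0 to 1); they miss things now and then, are a little off and sometimes report something else, mostly with a low value. They report only what shows in the picture. A call takes as long as a camera call.
- viewer.masks_of(target, picture): "mask" (400x640 bool, what is visible of it) and "bbox" ([left, top, right, bottom] in pixels, round what is visible of it).
The state is a dict: "time": time; "joint_positions": joint angles; "joint_velocities": joint speeds; "joint_torque": joint torques, N m; "tool_pos": TCP position; "tool_rot": TCP orientation; "ft_force": force on the tool from outside, world axes, zero at the start; "torque": the same for the moment, N m; "width": finger opening in mm; "finger_force": force on a finger pad.
Only numpy, scipy, OpenCV 4.12 (cv2) and the standard library are available. Lean on these libraries where they do the work, as an engineer would, in place of code of your own. Each camera call takes 0.05 s, during which the arm holds its last target. There are 200 camera calls.

### The job

The small glass valve has rolled under the wire shelf that carries the radio. Take the trigger reacher by its handle, slide its open jaws in around the valve, squeeze the trigger just firmly enough to grip the glass without crushing it, draw it out and set it gently down in the aluminium tray. Then stand the reacher back on its sole on the open desk, trigger released, without touching the valve with the fingers, knocking the shelf, or disturbing the other things.

Things in the scene. Friction and masses are not known exactly. Their poses are not given: they have to be found in the camera images.
- reacher: Trigger reacher (grabber) standing by itself on its flat plastic soles, 0.22 kg (sizes in mm). Origin on the desk below the middle of the handle; x forward along the shaft to the jaws, z up. Housing and sole: x -44..56, 46 wide, up to z 41. Shaft 10 thick, its axis at z 22. Head: x 176..204, 44 wide, 30 high, its sole at z 0 like the housing's.
- handle (a point): Where to take the reacher: middle of its released handle, 85 mm above the sole. Handle: two upright flat bars 24 mm wide, up to z 108 mm: fixed grip (rear face at x -25 mm) and sliding trigger in front of it (front face at x +25 mm); 50 mm wide along x. Squeezing them together along x pushes the trigger toward the grip, the jaws follow.
- trigger (a joint): Trigger travel in m: 0 released (jaws open) to 0.018. Sprung open: stays put below about 9 N of squeeze, needs about 12.5 N at 12 mm travel, reopens the jaws when eased. Each mm swings each jaw in by 0.0167 rad; at 12 mm (handle 38 mm wide) the pads are parallel, 22 mm apart. Squeeze beyond the spring's force presses each jaw on the item with about 0.6 N per N.
- jaw_mid (a point): Point between the rubber jaw pads, 245 mm ahead of the reacher's origin, 11 mm above its sole. Pads: x 233 to 257 mm, 4 to 22 mm above the sole. Released, the jaws stand open: 37 mm between the pads' rear ends, 47 mm at the tips, 64 mm over the outside.
- jaw_left: The reacher's left (+y) steel jaw, origin on its upright pivot at reacher x 195 mm, y +14 mm.
- jaw_right: The reacher's right (-y) steel jaw, origin on its upright pivot at reacher x 195 mm, y -14 mm.
- valve: The small glass valve to fetch: bare glass cylinder 22 mm across, 57 mm long, thin pins on one end (-x), a pip on the other, 12 to 20 g, lying on its side under the wire shelf. Origin on its axis at mid length, 11 mm up; its x lies along it, roughly square to the shelf's front, and points inward. It rolls if nudged; the glass breaks if a jaw presses it with more than 8 N.
- shelf: Low wire shelf with the radio on it, fixed. Origin on the desk under its middle; -x is its open front, x runs inward. 360 mm deep (x), 400 wide (y), top 50 high, 42 clear under the wires. Legs 8 thick at x +-176, y +-197, nothing else below. Wires 30 apart run front to back. The radio with its big fluted knob stands behind x = -72, up to 219 high; the strip before it is bare.
- tray: Low open aluminium parts tray, fixed, 170 (x) x 120 (y) mm outside, rim 14 mm high, walls and floor 4 mm thick. Origin on the desk under its middle.
- morse_key: bystander: chrome morse key on a 100 x 62 black base, 54 high, on the desk (sizes in mm); leave it alone
- coil_former: bystander: ribbed yellow ceramic tube, 34 across, 44 tall, standing upright, open at the top (sizes in mm); leave it alone
- headband_clip: bystander: open oval loop of steel strip, about 60 x 48, 12 high, lying on the desk (sizes in mm); leave it alone
- big_valve: bystander: large glass valve with a black base, standing upright, 41 across, 84 tall (not the one wanted) (sizes in mm); leave it alone
- screwdriver: bystander: screwdriver with a round handle, about 200 long, lying on the desk (sizes in mm); leave it alone
- crystal: bystander: small black crystal holder, 30 x 12 x 32 with two pins upward (sizes in mm); leave it alone
- wire_reel: bystander: reel of bare wire standing on its flange, 52 across, 34 tall (sizes in mm); leave it alone

How it is judged:
By the outcome, as a careful person would: the job done as asked, in the order asked, and still so for the second after the job is handed in, with the robot touching nothing.
It also fails if it takes over 64 s, if anything falls off the work surface, if the arm or the gripper's body presses on something with over 40 N, if the wrist force passes 120 N, or if a joint passes its speed limit or range.

## Working session

There is one attempt and no reset: what is moved stays moved. The work goes in short steps, Python scripts to look and compute and a shell command to move; the robot and the scene stay as the last step left them, time stands still between calls to the robot, and variables do not carry over. Pictures are saved under pics/ and viewed, at most 10 in all, crops included, and the job is handed in when it is done.

```bash
ls; mkdir -p pics; cat > h.py <<'E'
import numpy as np, cv2
from station import telemetry, viewer, job, arm
from scipy.spatial.transform import Rotation as Ro
def cap(n):
    s=telemetry.observe(); c=viewer.capture(n)
    if "R" not in c:
        T=np.eye(4);T[:3,:3]=Ro.from_rotvec(s["tool_rot"]).as_matrix();T[:3,3]=s["tool_pos"]
        M=np.linalg.inv(T@np.array(c["hand_eye"])); c["R"]=M[:3,:3];c["t"]=M[:3,3]
    return c
def pts(c,mask):
    v,u=np.nonzero(mask&(c["depth"]>0)); z=c["depth"][v,u]
    n=cv2.undistortPoints(np.stack([u,v],1).astype(np.float64)[:,None],np.array(c["camera_matrix"]),np.array(c["D"]))[:,0]
    P=np.c_[n*z[:,None],z]
    return (P-np.array(c["t"]))@np.array(c["R"])
def save(c,name,crop=None):
    im=c["frame"][:,:,::-1]
    if crop: l,t,r,b=crop; im=cv2.resize(im[t:b,l:r],None,fx=min(800/(r-l),600/(b-t)),fy=min(800/(r-l),600/(b-t)))
    cv2.imwrite("pics/"+name,im)
E
python3 - <<'E'
from h import *
print(telemetry.observe(), arm.tips_ahead)
for n in ["scene","side"]:
    c=cap(n); save(c,n+"0.png"); print(n,"cam pos",-np.array(c["R"]).T@np.array(c["t"]))
    for k in "reacher handle jaw_left jaw_right valve shelf tray morse_key coil_former headband_clip big_valve screwdriver crystal wire_reel".split():
        for d in viewer.masks_of(k,c)[:2]:
            P=pts(c,d["mask"]); 
            if len(P)>5: print(k,round(d["p"],2),d["bbox"],len(P),np.median(P,0).round(),np.percentile(P,2,0).round(),np.percentile(P,98,0).round())
E
```

```text
pics
{'time': 0.0, 'joint_positions': array([ 1.22211838,  0.46945222, -0.04858767,  1.53370105,  0.02407082,
        1.14100628, -0.08226988]), 'joint_velocities': array([-4.38253476e-04, -1.03604554e-03,  8.38161022e-04,  5.27999771e-04,
        7.67522444e-04,  2.56334162e-05, -6.66809859e-04]), 'joint_torque': array([ 9.47978447e-05, -5.10307002e+01, -4.61753458e-02, -2.37711543e+01,
        1.08247128e-02,  7.20037657e-03,  3.81141859e-06]), 'tool_pos': array([ 212.03211642, -640.25604963,  252.25106747]), 'tool_rot': array([-3.09958688e+00, -4.99925320e-01,  5.73444560e-04]), 'ft_force': array([-0.14079406,  0.22648047, -0.10298805]), 'torque': array([0.00425561, 0.01282922, 0.03421169]), 'finger_force': 0.0, 'width': 85.24281821266851} 22.0
scene cam pos [1357.25849023 -440.41995419  909.71945405]
reacher 0.73 [303.0, 159.1, 330.4, 245.0] 865 [552.  16.  25.] [466. -79.  -2.] [734.  69. 106.]
handle 0.66 [302.7, 156.6, 326.1, 245.2] 787 [547.  19.  26.] [470. -78.   3.] [732.  66. 106.]
jaw_left 0.54 [318.4, 228.8, 328.6, 245.1] 46 [728. -32.  18.] [698. -38.   4.] [743. -25. 
[... 2447 characters left out ...]
 0.75 [261.2, 176.3, 278.9, 195.2] 163 [779.  30.  30.] [767.  12.   6.] [798.  43.  45.]
coil_former 0.2 [229.5, 209.0, 247.3, 227.4] 344 [763. 168.  32.] [746. 140.  -1.] [796. 187.  37.]
headband_clip 0.57 [263.3, 175.2, 277.5, 192.6] 168 [778.  30.  30.] [767.  11.   6.] [798.  43.  45.]
headband_clip 0.46 [331.2, 274.4, 356.9, 292.3] 122 [420. 159.   7.] [395. 128.  -0.] [453. 172.  15.]
big_valve 0.76 [289.6, 139.3, 302.5, 165.4] 266 [ 799. -105.   55.] [ 787. -135.    2.] [839. -95.  83.]
screwdriver 0.71 [217.8, 341.3, 270.3, 386.2] 596 [458. 457.  21.] [410. 442.  -0.] [532. 468.  26.]
wire_reel 0.68 [229.5, 205.2, 249.0, 226.4] 323 [764. 169.  32.] [746. 142.   0.] [794. 187.  37.]
```

View pics/side0.png

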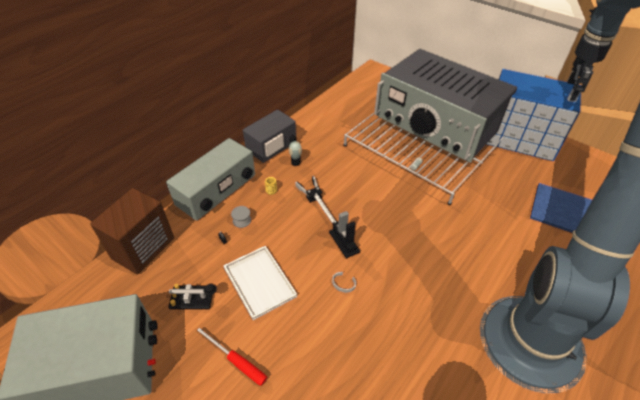

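View pics/scene0.png

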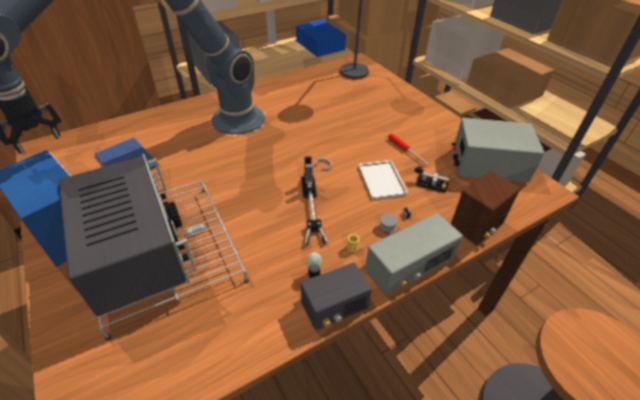

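The side view shows the reacher at (340,235) with its jaws at (315,185). The valve is at (417,163), under the shelf's front strip, and the tray is at (260,282). I'll measure the reacher and shelf axes next.

```bash
cat >> h.py <<'E'
def go(target,yaw):
    """shift in tool axes & turn about tool z needed (tool kept down; yaw = world heading of tool y, deg)"""
    s=telemetry.observe(); R=Ro.from_rotvec(s["tool_rot"]).as_matrix()
    y=np.radians(yaw); Y=np.array([np.cos(y),np.sin(y),0]); Z=np.array([0,0,-1.]); X=np.cross(Y,Z)
    Rt=np.c_[X,Y,Z]
    print("pos",s["tool_pos"].round(1),"yaw",np.degrees(np.arctan2(R[1,1],R[0,1])).round(2),"t",s["time"],
     "shift(0.1m)",(R.T@(np.array(target)-s["tool_pos"])/100).round(3),"rot(0.12)",(Ro.from_matrix(R.T@Rt).as_rotvec()/.12).round(3))
E
python3 - <<'E'
from h import *
print(np.array(viewer.capture("wrist")["hand_eye"]).round(3))
for n in ["scene","side"]:
    c=cap(n)
    d=viewer.masks_of("reacher",c)[0]; P=pts(c,d["mask"])
    H=P[(P[:,2]>60)]; print(n,"handle pts",len(H),H.mean(0).round(1)); 
    r=cv2.minAreaRect(H[H[:,2]>95][:,:2].astype(np.float32)); print("top rect",r)
    S=P[(P[:,2]>12)&(P[:,2]<32)]; q=S[:,:2]; 
    u=np.linalg.svd(q-q.mean(0),full_matrices=False)[2][0]; print("axis",q.mean(0).round(1),np.degrees(np.arctan2(*u[::-1])))
    D=pts(c,np.ones((400,640),bool)); 
    T=D[(D[:,2]>43)&(D[:,2]<56)&(D[:,0]>250)&(D[:,0]<800)&(D[:,1]<-200)&(D[:,1]>-800)]
    r=cv2.minAreaRect(T[:,:2].astype(np.float32)); print("shelf",r,cv2.boxPoints(r).round())
    for d in viewer.masks_of("tray",c)[:1]:
        P=pts(c,d["mask"]); P=P[P[:,2]<18]; r=cv2.minAreaRect(P[:,:2].astype(np.float32)); print("tray",r,cv2.boxPoints(r).round())
go([480,-230,350],-71.7)
E
```

```text
[[-1.00000e-03 -9.60000e-01 -2.79000e-01  7.11720e+01]
 [ 1.00000e+00 -1.00000e-03 -0.00000e+00 -5.18000e-01]
 [ 0.00000e+00 -2.79000e-01  9.60000e-01 -1.20438e+02]
 [ 0.00000e+00  0.00000e+00  0.00000e+00  1.00000e+00]]
scene handle pts 149 [505.4  43.4  90.2]
top rect ((501.4579772949219, 45.979740142822266), (19.766603469848633, 51.86353302001953), 65.48113250732422)
axis [638.1 -16.7] -23.706613985991268
shelf ((532.4579467773438, -495.886962890625), (455.2240905761719, 397.2382507324219), 87.24211883544922) [[ 323. -714.]
 [ 720. -733.]
 [ 742. -278.]
 [ 345. -259.]]
tray ((588.9029541015625, 284.8840026855469), (131.27822875976562, 198.40423583984375), 69.61062622070312) [[473. 258.]
 [659. 189.]
 [705. 312.]
 [519. 381.]]
side handle pts 272 [490.   51.4  89.8]
top rect ((492.8453063964844, 48.74363327026367), (23.579998016357422, 49.765113830566406), 63.38448715209961)
axis [596.3   4.6] 153.85005761567217
shelf ((493.7691345214844, -447.4381103515625), (365.3429260253906, 472.44732666015625), 87.87483978271484) [[ 251. -621.]
 [ 723. -639.]
 [ 737. -274.]
 [ 264. -256.]]
tray ((595.9715576171875, 273.58343505859375), (126.87459564208984, 186.27215576171875), 69.43262481689453) [[486. 247.]
 [661. 181.]
 [705. 300.]
 [531. 366.]]
pos [ 212.3 -640.8  253.3] yaw -71.68 t 1.85 shift(0.1m) [ 3.833 -3.058 -0.967] rot(0.12) [ 0.    -0.001  0.003]
```

```bash
python3 -m inch '[{"xyz":[0,0,-0.5],"rot":[0,0,0]},{"xyz":[0,0,-0.47],"rot":[0,0,0]},{"xyz":[0.48,-0.38,0],"rot":[0,0,0]},{"xyz":[0.48,-0.38,0],"rot":[0,0,0]},{"xyz":[0.48,-0.38,0],"rot":[0,0,0]},{"xyz":[0.48,-0.38,0],"rot":[0,0,0]},{"xyz":[0.48,-0.38,0],"rot":[0,0,0]},{"xyz":[0.48,-0.38,0],"rot":[0,0,0]}]'
python3 -m inch '[{"xyz":[0.48,-0.38,0],"rot":[0,0,0]},{"xyz":[0.48,-0.38,0],"rot":[0,0,0]},{"xyz":[0,0,0],"rot":[0,0,-1]},{"xyz":[0,0,0],"rot":[0,0,-1]},{"xyz":[0,0,0],"rot":[0,0,-1]},{"xyz":[0,0,0],"rot":[0,0,-1]},{"xyz":[0,0,0],"rot":[0,0,-1]},{"xyz":[0,0,0],"rot":[0,0,-1]}]'
python3 -m inch '[{"xyz":[0,0,0],"rot":[0,0,-1]},{"xyz":[0,0,0],"rot":[0,0,-1]},{"xyz":[0,0,0],"rot":[0,0,-1]},{"xyz":[0,0,0],"rot":[0,0,-1]},{"xyz":[0,0,0.4],"rot":[0,0,-0.4]},{"xyz":[0,0,0],"rot":[0,0,0]}]'
python3 - <<'E'
from h import *
c=cap("wrist"); save(c,"w1.png"); go([495,47,250],-25.5)
for d in viewer.masks_of("valve",c)[:2]:
    P=pts(c,d["mask"]); print(d["p"],d["bbox"],len(P),np.median(P,0).round())
    print(cv2.minAreaRect(P[P[:,2]<30][:,:2].astype(np.float32)))
    np.save("v.npy",P)
np.savez("w1.npz",**{k:c[k] for k in("depth","camera_matrix","D","R","t")})
E
```

```text
time: 2.85
tool_pos: [414.8, -332.0, 350.7]
tool_rot: [3.101, 0.5, 0.001]
ft_force: [2.5, -0.8, -0.1]
width: 85.3
finger_force: 0.0
time: 3.85
tool_pos: [481.1, -231.5, 350.4]
tool_rot: [2.723, 1.566, 0.0]
ft_force: [0.1, 0.9, 0.1]
width: 85.4
finger_force: 0.0
time: 4.6
tool_pos: [479.4, -231.1, 308.0]
tool_rot: [-2.222, -2.213, 0.003]
ft_force: [0.6, -0.3, 1.1]
width: 85.4
finger_force: 0.0
pos [ 480.6 -231.4  309.9] yaw -0.23 t 4.65 shift(0.1m) [2.784 0.134 0.601] rot(0.12) [-0.018 -0.004  3.676]
0.77 [318.9, 221.6, 341.1, 256.5] 420 [ 503. -337.   20.]
((501.11834716796875, -339.67901611328125), (22.44224739074707, 59.285709381103516), 0.24758712947368622)
```

View pics/w1.png

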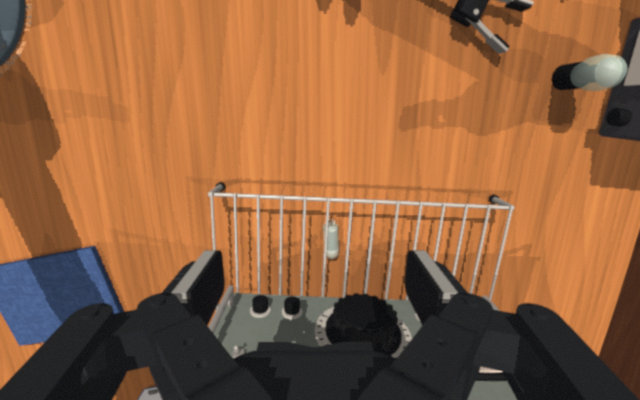

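The wrist view shows the valve lying free at (333,240) between two wires, about 40 mm behind the front bar (row 200). Its axis is roughly along the wires.

```bash
python3 - <<'E'
from h import *
c=dict(np.load("w1.npz")); P=np.load("v.npy"); P=P[P[:,2]<30]
for lo in (0,15):
    q=P[P[:,2]>lo]; u=np.linalg.svd(q[:,:2]-q[:,:2].mean(0),full_matrices=False)[2][0]
    print(len(q),np.degrees(np.arctan2(*u[::-1])),q.mean(0).round(1),q.min(0).round(),q.max(0).round())
ys=np.linspace(-366,-312,8)
for a,b in zip(ys[:-1],ys[1:]):
    s=P[(P[:,1]>=a)&(P[:,1]<b)]
    if len(s): print(round(a),len(s),s[:,0].min().round(1),s[:,0].max().round(1),np.median(s[:,0]).round(1),s[:,2].max().round())
D=pts(c,np.ones((400,640),bool)); T=D[(D[:,2]>36)&(D[:,2]<60)&(D[:,1]<-230)&(D[:,1]>-372)]
F=[]
for x in range(350,735,15):
    s=T[abs(T[:,0]-x)<5]
    if len(s): F.append((x,np.percentile(s[:,1],98)))
F=np.array(F); k=np.polyfit(F[:,0],F[:,1],1); print("front line",k,np.degrees(np.arctan(k[0])),T[:,0].min(),T[:,0].max(), np.abs(F[:,1]-np.polyval(k,F[:,0])).max())
E
```

```text
416 -88.34002404679286 [ 503.1 -337.6   18.8] [ 490. -369.    0.] [ 512. -310.   24.]
366 -88.27790574259714 [ 502.9 -339.4   19.9] [ 491. -369.   15.] [ 512. -310.   24.]
-366 43 495.6 511.7 502.8 22.0
-358 60 495.5 511.7 503.4 23.0
-351 60 495.5 511.7 504.0 23.0
-343 56 495.4 511.6 503.9 23.0
-335 55 496.8 511.6 503.9 23.0
-327 68 489.8 512.3 502.4 24.0
-320 67 489.8 510.0 502.6 22.0
front line [-5.10579890e-02 -2.41579462e+02] -2.9228691486027687 339.8746000600459 739.2794716479775 0.6650037477177193
```

```bash
python3 -m inch '[{"xyz":[0.56,0.03,0],"rot":[0,0,0.75]},{"xyz":[0.55,0.08,0],"rot":[0,0,0.75]},{"xyz":[0.54,0.12,0],"rot":[0,0,0.75]},{"xyz":[0.52,0.17,0.1],"rot":[0,0,0.75]},{"xyz":[0.5,0.2,0.1],"rot":[0,0,0.67]},{"xyz":[0,0,0.3],"rot":[0,0,0]},{"xyz":[0,0,0.3],"rot":[0,0,0]},{"xyz":[0,0,0],"rot":[0,0,0]}]'
python3 - <<'E'
from h import *
c=cap("wrist"); save(c,"w2.png")
for k in ["handle","jaw_left","jaw_right"]:
  for d in viewer.masks_of(k,c)[:2]:
    P=pts(c,d["mask"]); print(k,d["p"],d["bbox"],len(P),np.median(P,0).round())
    if k=="handle":
        H=P[(P[:,2]>98)&(P[:,2]<114)]
        if len(H)>10: r=cv2.minAreaRect(H[:,:2].astype(np.float32)); print(r,H.mean(0).round(1))
        S=P[(P[:,2]<47)&(P[:,2]>36)]
        if len(S)>10: print("housing",cv2.minAreaRect(S[:,:2].astype(np.float32)))
        S=P[(P[:,2]<29)&(P[:,2]>20)];
        if len(S)>10: print("shaft",S.mean(0),cv2.minAreaRect(S[:,:2].astype(np.float32)))
go([495,47,88],-25.5)
E
```

```text
time: 5.7
tool_pos: [585.5, 14.4, 229.7]
tool_rot: [-2.655, -1.677, 0.004]
ft_force: [-0.0, 0.5, 0.2]
width: 85.5
finger_force: 0.0
handle 0.76 [169.9, 155.0, 462.8, 226.8] 7839 [528.  36.  30.]
((496.1354675292969, 48.022972106933594), (24.281280517578125, 50.487762451171875), 65.37102508544922) [496.4  49.1 107. ]
housing ((503.53253173828125, 45.02953338623047), (23.86387062072754, 90.07952880859375), 64.74291229248047)
shaft [629.64108996 -10.92000106  24.89860354] ((593.7542114257812, -6.4066619873046875), (59.91722869873047, 289.96429443359375), 68.48729705810547)
jaw_left 0.6 [415.8, 153.5, 463.6, 168.6] 381 [718. -28.  20.]
jaw_right 0.83 [414.2, 197.4, 456.1, 208.4] 327 [699. -71.  20.]
pos [587.1  14.7 232.6] yaw -25.44 t 5.9 shift(0.1m) [-0.106 -0.976  1.442] rot(0.12) [ 0.029 -0.014  0.009]
```

View pics/w2.png

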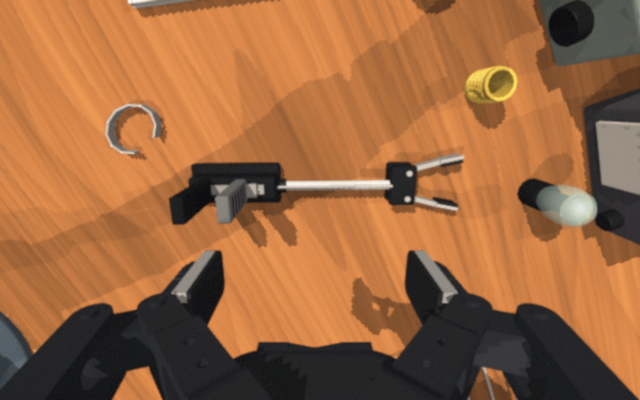

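The wrist view shows the handle bars at (190,205)/(230,200), the shaft, and the open jaws at (440,160)/(435,203). Measured handle: (496,48), heading −24.8°. I'll move over it and go down with the gripper open.

```bash
python3 -m inch '[{"xyz":[-0.046,-0.485,0],"rot":[0.02,-0.01,-0.09]},{"xyz":[-0.046,-0.485,0],"rot":[0,0,0]},{"xyz":[0,0,0],"rot":[0,0,0]},{"xyz":[0,0,0.4],"rot":[0,0,0]},{"xyz":[0,0,0.4],"rot":[0,0,0]},{"xyz":[0,0,0],"rot":[0,0,0]}]'
python3 -c "
from h import *
go([496.1,48,88],-24.8)"
```

```text
time: 6.65
tool_pos: [493.5, 46.6, 149.2]
tool_rot: [-2.644, -1.69, 0.009]
ft_force: [-0.2, 0.8, -0.3]
width: 85.0
finger_force: 0.0
pos [493.5  46.6 149.2] yaw -24.83 t 6.65 shift(0.1m) [0.025 0.021 0.612] rot(0.12) [-0.047  0.025 -0.004]
```

```bash
python3 -m inch '[{"xyz":[0.025,0.02,0.3],"rot":[-0.047,0.025,0]},{"xyz":[0,0,0.2],"rot":[0,0,0]},{"xyz":[0,0,0.11],"rot":[0,0,0]},{"xyz":[0,0,0],"rot":[0,0,0]}]' 
python3 -m inch '[{"xyz":[0,0,0],"rot":[0,0,0]},{"xyz":[0,0,0],"rot":[0,0,0]},{"xyz":[0,0,0],"rot":[0,0,0]}]' 0.62
python3 -m inch '[{"xyz":[0,0,0],"rot":[0,0,0]},{"xyz":[0,0,0],"rot":[0,0,0]}]' 0.59
```

```text
time: 7.15
tool_pos: [497.8, 48.8, 90.2]
tool_rot: [2.645, 1.691, 0.007]
ft_force: [0.2, -0.0, -0.5]
width: 85.5
finger_force: 0.0
time: 7.52
tool_pos: [497.1, 48.8, 89.9]
tool_rot: [2.645, 1.692, 0.006]
ft_force: [0.5, 0.6, -0.5]
width: 52.9
finger_force: 0.0
time: 7.78
tool_pos: [496.7, 48.9, 89.5]
tool_rot: [2.645, 1.692, 0.005]
ft_force: [-0.6, 0.4, 0.5]
width: 50.4
finger_force: 0.3
```

```bash
N='{"xyz":[0,0,0],"rot":[0,0,0]}'; python3 -m inch '[{"xyz":[0,0,0],"rot":[0,0,0]},{"xyz":[0,0,0],"rot":[0,0,0]}]' 0.58; python3 -m inch '[{"xyz":[0,0,0],"rot":[0,0,0]},{"xyz":[0,0,0],"rot":[0,0,0]}]' 0.57
```

```text
time: 8.02
tool_pos: [496.6, 49.0, 89.5]
tool_rot: [2.645, 1.692, 0.004]
ft_force: [-2.4, 1.6, 3.3]
width: 49.6
finger_force: 7.5
time: 8.28
tool_pos: [496.3, 49.1, 89.6]
tool_rot: [2.645, 1.693, 0.004]
ft_force: [-4.0, 1.1, 5.1]
width: 48.3
finger_force: 11.5
```

```bash
python3 -m inch '[{"xyz":[0,0,0],"rot":[0,0,0]},{"xyz":[0,0,0],"rot":[0,0,0]}]' 0.55;  python3 -m inch '[{"xyz":[0,0,0],"rot":[0,0,0]},{"xyz":[0,0,0],"rot":[0,0,0]}]' 0.53
```

```text
time: 8.52
tool_pos: [495.5, 49.5, 89.9]
tool_rot: [2.645, 1.693, 0.002]
ft_force: [-6.7, 1.5, 8.9]
width: 47.4
finger_force: 13.3
time: 8.78
tool_pos: [494.9, 49.8, 90.1]
tool_rot: [2.645, 1.694, -0.0]
ft_force: [-9.0, 1.5, 13.8]
width: 45.6
finger_force: 15.1
```

```bash
python3 -m inch '[{"xyz":[0,0,-0.08],"rot":[0,0,0]},{"xyz":[0,0,-0.08],"rot":[0,0,0]},{"xyz":[0,0,0],"rot":[0,0,0]}]' 0.5
python3 - <<'E'
from h import *
s=telemetry.observe(); print(s["ft_force"],s["torque"],s["width"],s["finger_force"])
def rp():
    c=cap("wrist"); 
    d=viewer.masks_of("reacher",c)[0]; P=pts(c,d["mask"]); s=telemetry.observe(); R=Ro.from_rotvec(s["tool_rot"]).as_matrix()
    Q=(P-s["tool_pos"])@R; return c,Q   # tool coords
c,Q=rp(); save(c,"w3.png")
sh=Q[(abs(Q[:,0])<4)&(Q[:,1]>65)&(Q[:,1]<165)]
for y in (70,90,110,130,150): 
    q=sh[abs(sh[:,1]-y)<6]; print(y,len(q),np.median(q,0).round(1) if len(q) else "")
E
```

```text
time: 9.15
tool_pos: [497.5, 48.5, 105.9]
tool_rot: [2.645, 1.691, 0.007]
ft_force: [0.8, -0.1, -1.6]
width: 43.0
finger_force: 10.6
[ 0.76452819 -0.11514223 -1.60454076] [0.02325063 0.09443717 0.00433598] 43.007434804405605 10.636442452669144
70 220 [ 0.5 71.1 62. ]
90 257 [ 0.6 90.  63.5]
110 254 [  0.4 109.8  63.5]
130 249 [  0.4 130.1  63.5]
150 227 [  0.5 149.9  63.8]
```

View pics/w3.png

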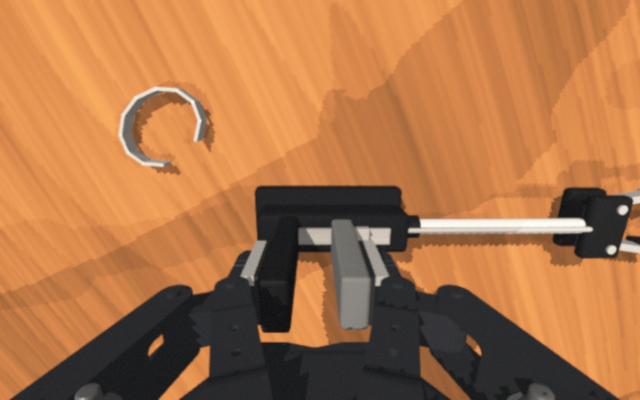

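Lifted level, with the sole about 15 mm up and the handle sitting squarely in the pads. Next I'll swing to the shelf heading.

```bash
python3 -m inch '[{"xyz":[0,0,0],"rot":[0,0,0.3]},{"xyz":[0,0,0],"rot":[0,0,0.7]},{"xyz":[0,0,0],"rot":[0,0,0.8]},{"xyz":[0,0,0],"rot":[0,0,0.8]},{"xyz":[0,0,0],"rot":[0,0,0.8]},{"xyz":[0,0,0],"rot":[0,0,0.8]},{"xyz":[0,0,0],"rot":[0,0,0.8]},{"xyz":[0,0,0],"rot":[0,0,0.8]}]'
python3 -m inch '[{"xyz":[0,0,0],"rot":[0,0,0.8]},{"xyz":[0,0,0],"rot":[0,0,0.8]},{"xyz":[0,0,0],"rot":[0,0,0.8]},{"xyz":[0,0,0],"rot":[0,0,0.8]},{"xyz":[0,0,0],"rot":[0,0,0.43]},{"xyz":[0,0,0],"rot":[0,0,0]},{"xyz":[0,0,0],"rot":[0,0,0]}]' 0.56
cat >> h.py <<'E'
def reach(name="wrist"):
    """reacher geometry in tool coords and world from the wrist view; also valve"""
    c=cap(name); s=telemetry.observe(); R=Ro.from_rotvec(s["tool_rot"]).as_matrix(); p=np.array(s["tool_pos"])
    P=pts(c,np.ones((400,640),bool)); Q=(P-p)@R
    sh=Q[(abs(Q[:,0])<9)&(Q[:,1]>70)&(Q[:,1]<165)&(Q[:,2]<70)&(Q[:,2]>50)]
    if len(sh)>50:
        k=np.polyfit(sh[:,1],sh[:,2],1); m=np.polyfit(sh[:,1],sh[:,0],1)
        off=s["width"]/2-25  # reacher x = tool y + off
        for X in (0,190,245):
            yy=X-off; q=np.array([np.polyval(m,yy),yy,np.polyval(k,yy)-5])
            w=R@q+p; print("axis at x",X,"world",w.round(1),"sole z",round(w[2]-22,1))
        d=R@np.array([m[0],1,k[0]]); print("heading",np.degrees(np.arctan2(d[1],d[0])).round(2),"pitch",np.degrees(np.arcsin(d[2]/np.linalg.norm(d))).round(2))
    print("t",s["time"],"tool",p.round(1),"yaw",np.degrees(np.arctan2(R[1,1],R[0,1])).round(2),"w",round(s["width"],1),"ff",round(s["finger_force"],1),"F",s["ft_force"].round(1),"M",s["torque"].round(3))
    return c
E
python3 - <<'E'
from h import *
c=reach()
for d in viewer.masks_of("valve",c)[:1]:
    P=pts(c,d["mask"]); print(d["p"],d["bbox"],len(P),P.min(0).round(),P.max(0).round())
E
```

```text
time: 10.25
tool_pos: [496.7, 48.9, 105.2]
tool_rot: [3.066, 0.682, 0.005]
ft_force: [0.7, -1.3, -2.1]
width: 43.1
finger_force: 10.7
time: 11.12
tool_pos: [496.8, 48.9, 105.3]
tool_rot: [-3.141, -0.011, -0.006]
ft_force: [0.8, -0.6, -2.5]
width: 47.6
finger_force: 9.1
axis at x 0 world [496.8  47.8  47.4] sole z 25.4
axis at x 190 world [ 497.5 -142.2   46.4] sole z 24.4
axis at x 245 world [ 497.7 -197.2   46.1] sole z 24.1
heading -89.79 pitch -0.31
t 11.175 tool [496.8  48.9 105.3] yaw -89.6 w 47.8 ff 9.1 F [-0.5 -0.4 -2.1] M [ 0.109  0.031 -0.018]
```

```bash
python3 - <<'E'
from h import *
s=telemetry.observe(); c=cap("wrist"); R=Ro.from_rotvec(s["tool_rot"]).as_matrix()
Q=(pts(c,np.ones((400,640),bool))-s["tool_pos"])@R
for y in (70,90,110,130,150):
    q=Q[(abs(Q[:,1]-y)<6)&(abs(Q[:,0])<12)&(Q[:,2]<80)]; print(y,len(q),np.median(q,0).round(1),np.percentile(q[:,2],[5,25,50,75,95]).round(1), q[:,0].min(),q[:,0].max())
save(c,"w4.png")
E
```

```text
70 350 [ 0.5 68.9 61.6] [-70.7  59.8  61.6  64.9  67.8] -6.844464724140708 11.9941844384107
90 299 [-0.5 89.9 63.7] [59.5 60.6 63.7 65.3 68.2] -6.808312918212478 3.140527690141928
110 288 [ -0.5 110.   63.6] [59.6 60.6 63.6 65.5 68.3] -7.189699951187461 2.9963859629663454
130 283 [ -0.5 129.9  63.7] [59.5 60.7 63.7 65.4 67.9] -7.5422403835634855 2.952945762340332
150 266 [ -0.5 150.1  64.2] [59.7 61.  64.2 65.6 68.1] -6.835327450221627 3.10530297647017
```

View pics/w4.png

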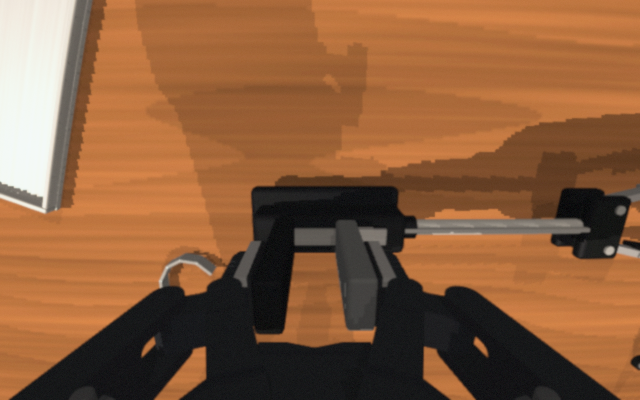

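Still held level. The reacher points at −90° along x≈496, with the shelf ahead. I'll line up with the valve (x≈501), lower to just above the desk and advance to the shelf front.

```bash
python3 -m inch '[{"xyz":[0,0,0],"rot":[0,0,0.18]},{"xyz":[0.1,0.1,0],"rot":[0,0,0]},{"xyz":[0,0.2,0.06],"rot":[0,0,0]},{"xyz":[0,0.15,0.06],"rot":[0,0,0]},{"xyz":[0,0,0],"rot":[0,0,0]},{"xyz":[0,0,0],"rot":[0,0,0]}]'
python3 - <<'E'
from h import *
reach()
for n in ["scene","side"]:
    c=cap(n); save(c,n+"5.png")
    for k in ["jaw_left","jaw_right","valve","reacher"]:
        for d in viewer.masks_of(k,c)[:2]:
            P=pts(c,d["mask"])
            if len(P)>4: print(n,k,round(d["p"],2),np.round(d["bbox"]),len(P),np.median(P,0).round(),np.percentile(P,3,0).round(),np.percentile(P,97,0).round())
            if k=="reacher" and len(P)>100:
                for a,b in ((-170,-150),(-150,-130),(-130,-110),(-110,-90),(-90,-70)):
                    q=P[(P[:,1]>a)&(P[:,1]<b)]; 
                    if len(q): print(a,len(q),np.median(q,0).round(1),np.percentile(q[:,0],[5,95]).round(),q[:,2].max().round(1))
E
```

```text
time: 12.02
tool_pos: [506.4, 4.2, 93.5]
tool_rot: [-3.141, 0.023, -0.006]
ft_force: [0.8, 0.4, -1.3]
width: 47.8
finger_force: 9.2
axis at x 0 world [506.3   3.5  35.7] sole z 13.7
axis at x 190 world [ 502.9 -186.5   34.4] sole z 12.4
axis at x 245 world [ 501.9 -241.5   34.1] sole z 12.1
heading -91.03 pitch -0.39
t 12.075 tool [506.4   4.4  93.6] yaw -90.81 w 47.9 ff 9.2 F [-0.3  0.8 -1.9] M [ 0.122 -0.008  0.002]
scene jaw_left 0.71 [380. 213. 398. 237.] 312 [783. 158.  30.] [754. 140.  -2.] [799. 187.  35.]
scene jaw_left 0.51 [321. 160. 330. 172.] 82 [442. 159.   3.] [402. 131.  -5.] [460. 173.  12.]
scene jaw_right 0.57 [224. 202. 238. 214.] 78 [ 483. -231.   19.] [ 476. -250.    8.] [ 490. -201.   25.]
scene valve 0.68 [186. 223. 204. 237.] 144 [ 510. -343.   17.] [ 495. -368.   -1.] [ 553. -314.   48.]
scene reacher 0.79 [224. 165. 313. 227.] 1129 [516. -42.  27.] [ 475. -245.   -2.] [531.  37. 108.]
-170 30 [ 506.4 -160.2   25.8] [469. 510.] 33.4
-150 27 [ 506.7 -140.3   26.5] [476. 511.] 33.3
-130 25 [ 506.4 -119.1   26.5] [490. 511.] 34.6
-110 24 [507.7 -99.   27.6] [490. 511.] 33.9
-90 23 [507.8 -81.2  27.4] [503. 512.] 33.1
side reacher 0.66 [199. 328. 267. 388.] 729 [465. 458.  20.] [410. 443.  -1.] [590. 467.  26.]
side reacher 0.64 [336. 171. 412. 246.] 1086 [494. -16.  30.] [ 476. -239.    2.] [520.  44. 109.]
-170 19 [ 499.3 -161.4   28.4] [496. 504.] 35.4
-150 18 [ 498.5 -138.9   29.1] [496. 505.] 35.3
-130 22 [ 499.2 -117.9   28.6] [496. 505.] 36.5
-110 26 [500.3 -98.5  26.9] [497. 518.] 34.9
-90 26 [499.3 -82.4  28.7] [496. 523.] 33.9
```

```bash
python3 -m inch '[{"xyz":[0,0,0.02],"rot":[0,0,0]},{"xyz":[0,0,0],"rot":[0,0,0]},{"xyz":[0,0,0],"rot":[0,0,0]}]';python3 -m inch '[{"xyz":[0,0,0.015],"rot":[0,0,0]},{"xyz":[0,0,0],"rot":[0,0,0]},{"xyz":[0,0,0],"rot":[0,0,0]}]'; python3 -c "
from h import *
s=telemetry.observe();print(s['ft_force'],s['torque'])"
```

```text
time: 12.95
tool_pos: [506.2, 3.7, 91.4]
tool_rot: [-3.141, 0.024, -0.006]
ft_force: [0.3, 0.6, -1.9]
width: 48.0
finger_force: 9.2
time: 13.32
tool_pos: [506.3, 3.7, 90.1]
tool_rot: [-3.141, 0.023, -0.006]
ft_force: [0.1, 1.2, -0.3]
width: 48.0
finger_force: 9.3
[ 0.0681971   1.1939188  -0.25063691] [-0.12820668 -0.00198035  0.01488152]
```

Contact at 90.1, so the sole height is calibrated. I'll hover about 1 mm up and slide in.

```bash
python3 -m inch '[{"xyz":[0.01,0,-0.01],"rot":[0,0,0]},{"xyz":[0,0.12,0],"rot":[0,0,0]},{"xyz":[0,0.12,0],"rot":[0,0,0]},{"xyz":[0,0.12,0],"rot":[0,0,0]},{"xyz":[0,0.12,0],"rot":[0,0,0]},{"xyz":[0,0,0],"rot":[0,0,0]}]'
python3 - <<'E'
from h import *
c0=reach()
c=cap("scene"); save(c,"scene6.png",(140,140,300,260))
c=cap("side"); save(c,"side6.png",(340,110,480,215))
E
```

```text
time: 14.08
tool_pos: [506.3, -45.9, 90.9]
tool_rot: [3.141, -0.028, 0.006]
ft_force: [-0.1, 0.5, -1.8]
width: 47.8
finger_force: 9.2
axis at x 0 world [506.2 -46.   33.1] sole z 11.1
axis at x 190 world [ 502.3 -235.9   32. ] sole z 10.0
axis at x 245 world [ 501.2 -290.9   31.7] sole z 9.7
heading -91.19 pitch -0.33
t 14.125 tool [506.4 -44.9  90.9] yaw -90.94 w 47.8 ff 9.2 F [-0.6  0.2 -2.5] M [ 0.133  0.012 -0.025]
```

View pics/scene6.png

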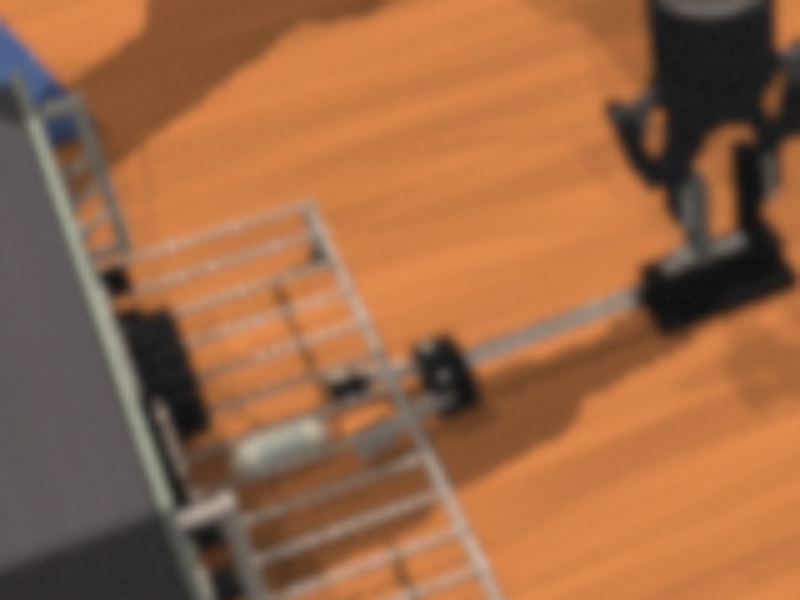

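The valve is at (280,445) in the crop, with pads at (350,383) and (378,438), so it seems to sit toward +x of the jaw midline. I'll check this in one camera by projection.

```bash
python3 - <<'E'
from h import *
c=cap("scene")
def pr(X): 
    return cv2.projectPoints(np.array(X,float),cv2.Rodrigues(np.array(c["R"]))[0],np.array(c["t"]),np.array(c["camera_matrix"]),np.array(c["D"]))[0][:,0]
cr=lambda p:((p-[140,140])*5).round(0).tolist()
print("valve ends pred",cr(pr([[502,-312,11],[502,-340,11],[502,-368,11]])), "shift+10x",cr(pr([[512,-340,11]])))
p0=np.array([506.2,-46]);h=np.radians(-91.19);X=np.array([np.cos(h),np.sin(h)]);Y=np.array([-X[1],X[0]])
f=lambda x,y,z:[*(p0+X*x+Y*y),z]
print("pads L,R pred",cr(pr([f(245,21,13),f(245,-21,13)])),"head front top",cr(pr([f(190,14,31),f(190,-14,31)])),"shaft",cr(pr([f(60,0,23),f(170,0,23)])))
for k in ["valve","reacher"]:
    for d in viewer.masks_of(k,c)[:1]:
        v,u=np.nonzero(d["mask"]); print(k,d["p"],cr(np.array([u.mean(),v.mean()])+.5),len(u))
        P=pts(c,d["mask"]); print(np.median(P,0).round(1))
E
```

```text
valve ends pred [[324.0, 425.0], [279.0, 443.0], [233.0, 461.0]] shift+10x [[285.0, 454.0]]
pads L,R pred [[368.0, 432.0], [346.0, 387.0]] head front top [[447.0, 371.0], [431.0, 342.0]] shaft [[636.0, 294.0], [472.0, 354.0]]
valve 0.24 [932.0, 122.0] 76
[431.8 158.2   4.2]
reacher 0.61 [612.0, 305.0] 1192
[515.6 -87.3  24.1]
```

View pics/side6.png

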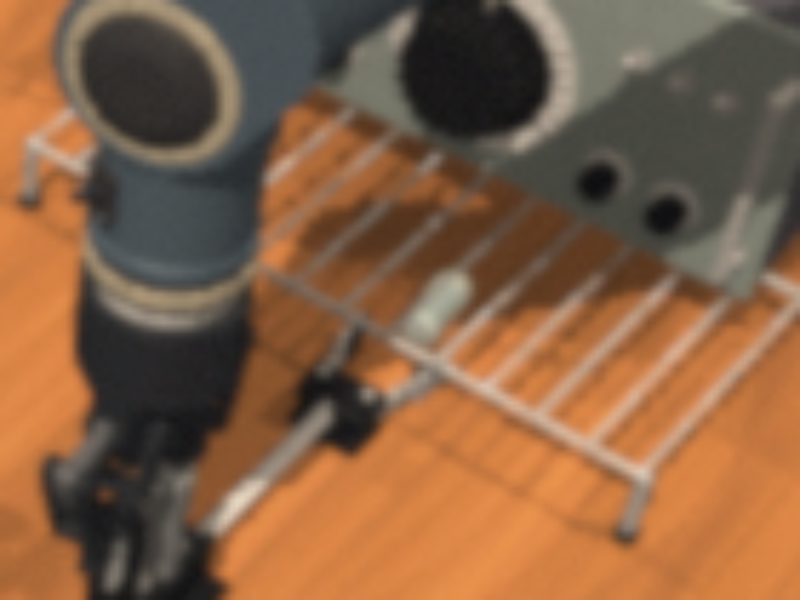

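Both views agree with the projection. The valve lies between the jaws' extensions; side crop: valve at (435,305), jaws at (345,350) and (415,385). I'll advance the remaining 48 mm with 1.5 mm to the left.

```bash
python3 -m inch '[{"xyz":[0.015,0.08,0],"rot":[0,0,0]},{"xyz":[0,0.1,0],"rot":[0,0,0]},{"xyz":[0,0.1,0],"rot":[0,0,0]},{"xyz":[0,0.1,0],"rot":[0,0,0]},{"xyz":[0,0.1,0.005],"rot":[0,0,0]},{"xyz":[0,0,0],"rot":[0,0,0]},{"xyz":[0,0,0],"rot":[0,0,0]}]'
python3 - <<'E'
from h import *
reach()
c=cap("scene"); save(c,"scene7.png",(140,160,260,250))
E
```

```text
time: 15.25
tool_pos: [507.2, -92.1, 90.4]
tool_rot: [-3.141, 0.023, -0.006]
ft_force: [0.6, 0.4, -2.4]
width: 47.8
finger_force: 9.3
axis at x 0 world [507.1 -93.1  32.5] sole z 10.5
axis at x 190 world [ 503.8 -283.    31.5] sole z 9.5
axis at x 245 world [ 502.8 -338.    31.2] sole z 9.2
heading -91.01 pitch -0.3
t 15.3 tool [507.3 -91.9  90.4] yaw -90.83 w 47.6 ff 9.2 F [-0.   0.6 -2. ] M [ 0.102 -0.032 -0.021]
```

View pics/scene7.png

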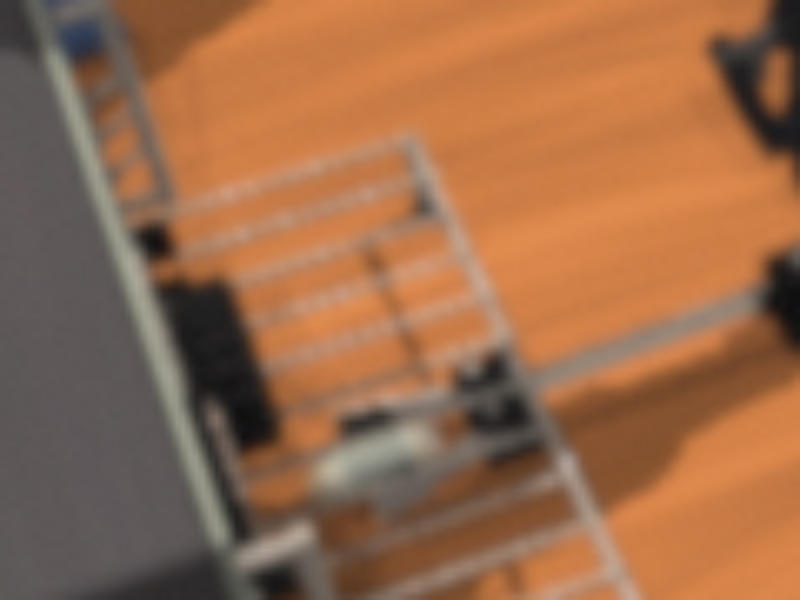

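The valve lies between the two pads (pads at (365,420) and (400,490) in the crop, valve at (375,460)). Now I'll squeeze in small steps and watch the force.

```bash
python3 -m inch '[{"xyz":[0,-0.025,-0.005],"rot":[0,0,0]},{"xyz":[0,0,0],"rot":[0,0,0]},{"xyz":[0,0,0],"rot":[0,0,0]}]' 0.5
python3 -m inch '[{"xyz":[0,-0.015,-0.003],"rot":[0,0,0]},{"xyz":[0,0,0],"rot":[0,0,0]},{"xyz":[0,0,0],"rot":[0,0,0]}]' 0.47
python3 -m inch '[{"xyz":[0,-0.005,0],"rot":[0,0,0]},{"xyz":[0,0,0],"rot":[0,0,0]}]' 0.455
```

```text
time: 15.72
tool_pos: [507.5, -89.4, 91.1]
tool_rot: [-3.141, 0.023, -0.007]
ft_force: [0.4, 1.5, -1.2]
width: 43.2
finger_force: 11.5
time: 16.1
tool_pos: [507.4, -88.4, 91.3]
tool_rot: [-3.141, 0.023, -0.006]
ft_force: [-0.1, 0.2, -0.2]
width: 40.4
finger_force: 11.8
time: 16.35
tool_pos: [507.3, -88.1, 91.3]
tool_rot: [3.141, -0.024, 0.006]
ft_force: [-0.1, 0.2, 0.1]
width: 39.1
finger_force: 11.8
```

```bash
python3 -m inch '[{"xyz":[0,0,0],"rot":[0,0,0]},{"xyz":[0,0,0],"rot":[0,0,0]}]' 0.447
python3 -m inch '[{"xyz":[0,0,0],"rot":[0,0,0]},{"xyz":[0,0,0],"rot":[0,0,0]}]' 0.442
```

```text
time: 16.6
tool_pos: [507.4, -87.9, 91.3]
tool_rot: [-3.141, 0.023, -0.006]
ft_force: [0.1, 1.6, 0.3]
width: 38.6
finger_force: 12.4
time: 16.85
tool_pos: [507.4, -87.7, 91.3]
tool_rot: [-3.141, 0.023, -0.006]
ft_force: [0.1, 0.8, 0.9]
width: 37.9
finger_force: 13.0
```

```bash
python3 -m inch '[{"xyz":[0,0,0],"rot":[0,0,0]},{"xyz":[0,0,0],"rot":[0,0,0]}]' 0.438
python3 -m inch '[{"xyz":[0,0,0],"rot":[0,0,0]},{"xyz":[0,0,0],"rot":[0,0,0]}]' 0.435
```

```text
time: 17.1
tool_pos: [507.4, -87.6, 91.3]
tool_rot: [-3.141, 0.023, -0.006]
ft_force: [0.9, 0.9, 1.9]
width: 38.0
finger_force: 13.6
time: 17.35
tool_pos: [507.4, -87.5, 91.3]
tool_rot: [-3.141, 0.023, -0.006]
ft_force: [0.4, 2.5, 1.8]
width: 37.7
finger_force: 14.5
```

```bash
python3 -m inch '[{"xyz":[0,0,0],"rot":[0,0,0]},{"xyz":[0,0,0],"rot":[0,0,0]}]' 0.43
python3 -m inch '[{"xyz":[0,0,0],"rot":[0,0,0]},{"xyz":[0,0,0],"rot":[0,0,0]}]' 0.426
```

```text
time: 17.6
tool_pos: [507.5, -87.5, 91.4]
tool_rot: [-3.141, 0.023, -0.006]
ft_force: [0.8, 3.5, 2.9]
width: 36.5
finger_force: 18.0
time: 17.85
tool_pos: [507.5, -87.6, 91.4]
tool_rot: [-3.141, 0.023, -0.007]
ft_force: [0.7, 4.4, 3.7]
width: 37.0
finger_force: 21.1
```

Grip found. I'll ease it slightly, lift about 4 mm (head clearance under the wires is 12 mm) and draw out.

```bash
python3 -m inch '[{"xyz":[0,0,0],"rot":[0,0,0]},{"xyz":[0,0,-0.02],"rot":[0,0,0]},{"xyz":[0,0,-0.02],"rot":[0,0,0]},{"xyz":[0,0,0],"rot":[0,0,0]}]' 0.429
python3 -c "
from h import *
c=reach()"
```

```text
time: 18.35
tool_pos: [506.7, -88.6, 94.8]
tool_rot: [3.141, -0.026, 0.004]
ft_force: [-0.4, -0.4, -2.0]
width: 37.0
finger_force: 16.7
axis at x 0 world [505.7 -95.1  35.1] sole z 13.1
axis at x 190 world [ 503.  -285.1   34.3] sole z 12.3
axis at x 245 world [ 502.3 -340.1   34.1] sole z 12.1
heading -90.79 pitch -0.22
t 18.4 tool [506.8 -88.4  94.9] yaw -90.91 w 36.5 ff 16.7 F [ 0.7  0.5 -2.3] M [ 0.166 -0.007  0.03 ]
```

```bash
python3 -m inch '[{"xyz":[0,-0.06,0],"rot":[0,0,0]},{"xyz":[0,-0.12,0],"rot":[0,0,0]},{"xyz":[0,-0.15,0],"rot":[0,0,0]},{"xyz":[0,-0.15,0],"rot":[0,0,0]},{"xyz":[0,-0.15,0],"rot":[0,0,0]},{"xyz":[0,-0.15,0],"rot":[0,0,0]},{"xyz":[0,-0.15,0],"rot":[0,0,0]},{"xyz":[0,-0.15,0],"rot":[0,0,0]}]'
python3 -m inch '[{"xyz":[0,-0.15,0],"rot":[0,0,0]},{"xyz":[0,-0.12,0],"rot":[0,0,0]},{"xyz":[0,-0.06,-0.05],"rot":[0,0,0]},{"xyz":[0,0,-0.15],"rot":[0,0,0]},{"xyz":[0,0,-0.15],"rot":[0,0,0]},{"xyz":[0,0,-0.05],"rot":[0,0,0]},{"xyz":[0,0,0],"rot":[0,0,0]}]'
python3 - <<'E'
from h import *
reach()
c=cap("scene"); save(c,"scene8.png",(180,140,340,260))
for d in viewer.masks_of("valve",c)[:2]:
    P=pts(c,d["mask"])
    if len(P): print(d["p"],d["bbox"],np.median(P,0).round(1))
E
```

```text
time: 19.4
tool_pos: [508.9, 21.2, 95.3]
tool_rot: [-3.141, 0.024, -0.006]
ft_force: [-0.4, 0.0, -2.6]
width: 36.6
finger_force: 16.7
time: 20.27
tool_pos: [509.6, 52.7, 136.0]
tool_rot: [-3.141, 0.025, -0.008]
ft_force: [0.9, 0.1, -2.6]
width: 36.6
finger_force: 16.8
axis at x 0 world [508.8  46.1  76.2] sole z 54.2
axis at x 190 world [ 506.2 -143.9   75.3] sole z 53.3
axis at x 245 world [ 505.5 -198.9   75. ] sole z 53.0
heading -90.76 pitch -0.29
t 20.325 tool [509.2  52.7 135.5] yaw -90.89 w 36.7 ff 16.8 F [ 0.1 -0.2 -3.1] M [0.172 0.    0.019]
```

View pics/scene8.png

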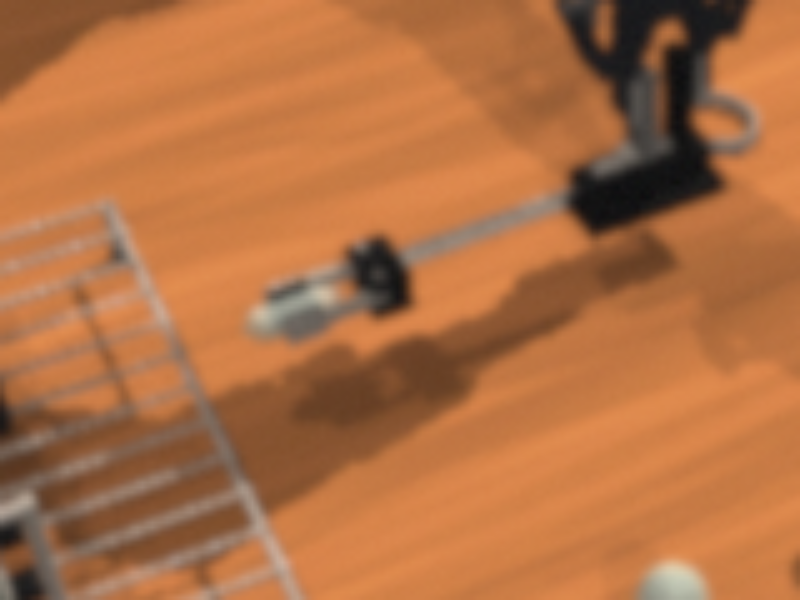

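The scene view shows the valve clamped between the pads at (290,310), clear of the shelf. I'll lift and carry it to the left of the tray, approaching along the tray's long axis (−20.6°).

```bash
python3 -m inch '[{"xyz":[0,0,-0.1],"rot":[0,0,0]},{"xyz":[0,0,-0.2],"rot":[0,0,0]},{"xyz":[-0.04,-0.08,-0.15],"rot":[0,0,0]},{"xyz":[-0.09,-0.19,0],"rot":[0,0,0]},{"xyz":[-0.13,-0.27,0],"rot":[0,0,0]},{"xyz":[-0.14,-0.3,0],"rot":[0,0,0]},{"xyz":[-0.14,-0.3,0],"rot":[0,0,0]},{"xyz":[-0.14,-0.3,0],"rot":[0,0,0]}]'
python3 -m inch '[{"xyz":[-0.14,-0.3,0],"rot":[0,0,0]},{"xyz":[-0.14,-0.3,0],"rot":[0,0,0]},{"xyz":[-0.14,-0.3,0],"rot":[0,0,0]},{"xyz":[-0.14,-0.3,0],"rot":[0,0,0]},{"xyz":[-0.13,-0.27,0],"rot":[0,0,0]},{"xyz":[-0.1,-0.2,0],"rot":[0,0,0]},{"xyz":[-0.04,-0.1,0],"rot":[0,0,-0.3]},{"xyz":[0,0,0],"rot":[0,0,-0.6]}]'
python3 -m inch '[{"xyz":[0,0,0],"rot":[0,0,-0.8]},{"xyz":[0,0,0],"rot":[0,0,-0.8]},{"xyz":[0,0,0],"rot":[0,0,-0.8]},{"xyz":[0,0,0],"rot":[0,0,-0.8]},{"xyz":[0,0,0],"rot":[0,0,-0.8]},{"xyz":[0,0,0],"rot":[0,0,-0.8]},{"xyz":[0,0,0],"rot":[0,0,-0.8]},{"xyz":[0,0,0],"rot":[0,0,-0.8]}]'
python3 -m inch '[{"xyz":[0,0,0],"rot":[0,0,-0.8]},{"xyz":[0,0,0],"rot":[0,0,-0.8]},{"xyz":[0,0,0],"rot":[0,0,-0.8]},{"xyz":[0,0,0],"rot":[0,0,-0.5]},{"xyz":[0,0,0],"rot":[0,0,0]},{"xyz":[0,0,0],"rot":[0,0,0]}]'
python3 - <<'E'
from h import *
c=reach(); go([367.5,363.3,180],-20.6)
c=cap("scene"); save(c,"scene9.png",(280,120,460,255))
for d in viewer.masks_of("tray",c)[:1]:
    P=pts(c,d["mask"]); print(d["p"],d["bbox"]); P=P[(P[:,2]<25)&(P[:,2]>-6)]
    print(cv2.minAreaRect(P[:,:2].astype(np.float32)))
E
```

```text
time: 21.42
tool_pos: [442.4, 199.6, 180.6]
tool_rot: [-3.141, 0.023, -0.007]
ft_force: [0.6, 0.0, -2.2]
width: 36.8
finger_force: 16.8
time: 22.42
tool_pos: [362.3, 377.2, 180.1]
tool_rot: [-3.137, -0.154, -0.006]
ft_force: [-0.0, -0.5, -1.8]
width: 36.9
finger_force: 16.9
time: 23.42
tool_pos: [363.2, 375.7, 179.9]
tool_rot: [2.851, 1.315, 0.005]
ft_force: [0.3, -0.9, -2.6]
width: 36.7
finger_force: 16.9
time: 24.18
tool_pos: [363.1, 375.9, 179.8]
tool_rot: [2.584, 1.783, 0.005]
ft_force: [0.2, 0.3, -2.4]
width: 36.7
finger_force: 16.9
axis at x 0 world [369.4 373.1 119.9] sole z 97.9
axis at x 190 world [547.1 306.1 120.1] sole z 98.1
axis at x 245 world [598.6 286.7 120.2] sole z 98.2
heading -20.65 pitch 0.07
t 24.225 tool [363.  376.1 179.8] yaw -20.77 w 36.5 ff 16.9 F [ 0.2  0.2 -1.8] M [ 0.067  0.183 -0.021]
pos [363.  376.1 179.8] yaw -20.77 t 24.225 shift(0.1m) [-0.103  0.087 -0.001] rot(0.12) [ 0.03  -0.01  -0.025]
0.82 [356.8, 163.2, 410.0, 203.8]
((598.150146484375, 281.30328369140625), (130.2630615234375, 179.04322814941406), 69.17253112792969)
```

View pics/scene9.png

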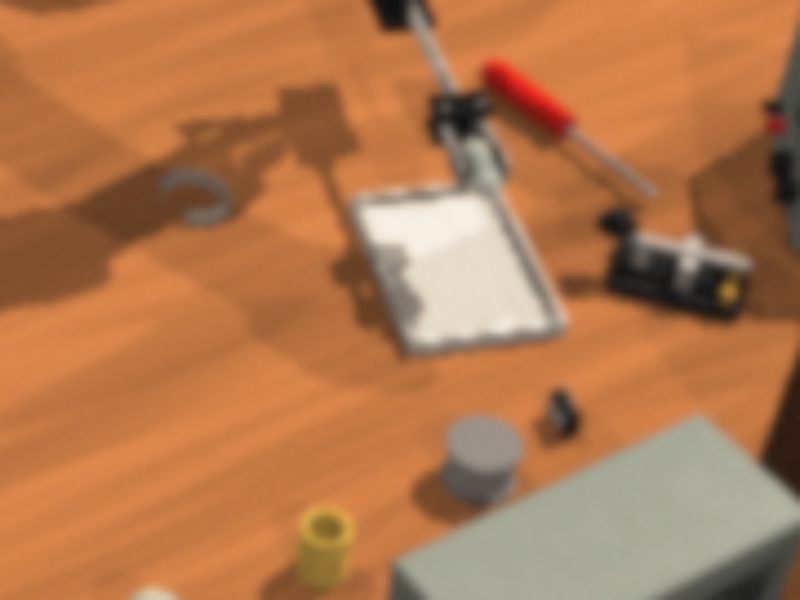

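I've now viewed 11 pictures, one over the limit of 10, so I'll view no more and check by numbers only. From this crop, the tray corners are at (355,195), (490,185), (568,325) and (410,350), with the valve held above the tray's far-left corner.

```bash
python3 - <<'E'
from h import *
from scipy.optimize import least_squares
c=cap("scene"); s=800/180
px=np.array([[355,195],[490,185],[568,325],[410,350]])/s+[280,120]
A=[np.array(c["camera_matrix"]),np.array(c["D"])]
def m(p):
    h=p[2]; X=np.array([np.cos(h),np.sin(h)]);Y=np.array([-X[1],X[0]])
    P=[[*(np.array(p[:2])+a*85*X+b*60*Y),14] for a,b in((-1,-1),(-1,1),(1,1),(1,-1))]
    return cv2.projectPoints(np.array(P),cv2.Rodrigues(np.array(c["R"]))[0],np.array(c["t"]),*A)[0][:,0]
r=least_squares(lambda p:(m(p)-px).ravel(),[594,279,-.36]); print(r.x[:2],np.degrees(r.x[2]),r.fun.round(1))
E
```

```text
[601.99215931 274.3612822 ] -19.966830423551844 [-1.3  0.8  1.1 -0.7  0.2  0.5  0.  -0.6]
```

```bash
python3 -m inch '[{"xyz":[-0.09,0.12,0],"rot":[0.03,-0.01,0]},{"xyz":[0,0,0],"rot":[0,0,0]},{"xyz":[0,0,0.1],"rot":[0,0,0]},{"xyz":[0,0,0.2],"rot":[0,0,0]},{"xyz":[0,0,0.2],"rot":[0,0,0]},{"xyz":[0,0,0.1],"rot":[0,0,0]},{"xyz":[0,0,0],"rot":[0,0,0]}]'
python3 - <<'E'
from h import *
c=reach(); c=cap("scene")
for k in ["valve","tray"]:
  for d in viewer.masks_of(k,c)[:1]:
    P=pts(c,d["mask"]); print(k,d["p"],np.round(d["bbox"]),np.median(P,0).round(1))
c=cap("side")
for k in ["valve","tray"]:
  for d in viewer.masks_of(k,c)[:1]:
    P=pts(c,d["mask"]); print(k,d["p"],np.round(d["bbox"]),np.median(P,0).round(1))
E
```

```text
time: 25.25
tool_pos: [370.5, 363.5, 119.1]
tool_rot: [-2.584, -1.786, 0.002]
ft_force: [-0.5, -0.1, -1.7]
width: 36.9
finger_force: 16.9
axis at x 0 world [376.6 360.5  59.3] sole z 37.3
axis at x 190 world [554.5 293.7  58.4] sole z 36.4
axis at x 245 world [605.9 274.3  58.2] sole z 36.2
heading -20.59 pitch -0.26
t 25.3 tool [370.8 364.  119.8] yaw -20.71 w 36.7 ff 16.9 F [ 0.6 -0.4 -2.1] M [0.074 0.131 0.007]
tray 0.62 [359. 162. 410. 203.] [615.1 267.3   2.9]
valve 0.62 [249. 258. 267. 276.] [600.2 274.1  45.9]
tray 0.75 [226. 250. 285. 319.] [601.5 298.7   3.3]
```

```bash
python3 -m inch '[{"xyz":[0,0,0.1],"rot":[0,0,0]},{"xyz":[0,0,0.08],"rot":[0,0,0]},{"xyz":[0,0,0.02],"rot":[0,0,0]},{"xyz":[0,0,0],"rot":[0,0,0]},{"xyz":[0,0,0],"rot":[0,0,0]}]'
python3 -m inch '[{"xyz":[0,0,0.02],"rot":[0,0,0]},{"xyz":[0,0,0],"rot":[0,0,0]},{"xyz":[0,0,0],"rot":[0,0,0]}]'
python3 -c "
from h import *
s=telemetry.observe();print(s['tool_pos'],s['ft_force'],s['torque'])"
```

```text
time: 26.22
tool_pos: [371.0, 363.9, 100.0]
tool_rot: [-2.584, -1.785, -0.001]
ft_force: [0.8, -0.8, -2.4]
width: 36.8
finger_force: 16.9
time: 26.6
tool_pos: [371.0, 363.7, 97.9]
tool_rot: [-2.585, -1.785, -0.0]
ft_force: [-0.9, -1.1, -2.7]
width: 37.0
finger_force: 16.9
[371.00550185 363.69829588  97.87476703] [-0.92097494 -1.0626193  -2.65498122] [ 0.08113325  0.13178678 -0.01873986]
```

```bash
python3 -m inch '[{"xyz":[0,0,0.012],"rot":[0,0,0]},{"xyz":[0,0,0],"rot":[0,0,0]},{"xyz":[0,0,0],"rot":[0,0,0]}]'
python3 -c "
from h import *
s=telemetry.observe();print(s['tool_pos'],s['ft_force'],s['torque'])"
python3 -m inch '[{"xyz":[0,0,0.01],"rot":[0,0,0]},{"xyz":[0,0,0],"rot":[0,0,0]},{"xyz":[0,0,0],"rot":[0,0,0]}]'
python3 -c "
from h import *
s=telemetry.observe();print(s['tool_pos'],s['ft_force'],s['torque'])"
```

```text
time: 26.98
tool_pos: [371.0, 363.7, 96.6]
tool_rot: [-2.585, -1.785, -0.0]
ft_force: [-0.6, -0.0, -1.7]
width: 36.9
finger_force: 17.0
[370.98557954 363.7232172   96.64598227] [-0.59225517 -0.00508744 -1.71683964] [0.0241072  0.11308079 0.01256667]
time: 27.35
tool_pos: [370.9, 363.9, 95.8]
tool_rot: [-2.584, -1.786, -0.001]
ft_force: [-1.5, -0.2, 0.1]
width: 36.7
finger_force: 18.6
[370.92251828 363.92789572  95.84925724] [-1.54135781 -0.15872238  0.07712583] [-0.08690478 -0.10545199 -0.03165395]
```

Contact with the tray floor. I'll release slowly.

```bash
python3 -m inch '[{"xyz":[0,0,0],"rot":[0,0,0]},{"xyz":[0,0,0],"rot":[0,0,0]}]' 0.44
python3 -m inch '[{"xyz":[0,0.01,0],"rot":[0,0,0]},{"xyz":[0,0,0],"rot":[0,0,0]}]' 0.465
python3 -m inch '[{"xyz":[0,0.015,0],"rot":[0,0,0]},{"xyz":[0,0,0],"rot":[0,0,0]},{"xyz":[0,0,0],"rot":[0,0,0]}]' 0.5
python3 -m inch '[{"xyz":[0,0.015,0],"rot":[0,0,0]},{"xyz":[0,0.01,0],"rot":[0,0,0]},{"xyz":[0,0,0],"rot":[0,0,0]}]' 0.56
python3 - <<'E'
from h import *
reach()
for n in("scene","side"):
  c=cap(n)
  for k in ["valve","jaw_left","jaw_right"]:
    for d in viewer.masks_of(k,c)[:1]:
      P=pts(c,d["mask"]); print(n,k,d["p"],np.round(d["bbox"]),np.median(P,0).round(1),np.percentile(P,4,0).round(),np.percentile(P,96,0).round())
E
```

```text
time: 27.6
tool_pos: [371.0, 363.8, 95.7]
tool_rot: [-2.584, -1.785, -0.001]
ft_force: [-0.1, 0.4, -0.6]
width: 37.9
finger_force: 12.1
time: 27.85
tool_pos: [372.0, 363.2, 95.5]
tool_rot: [-2.585, -1.785, -0.0]
ft_force: [-0.3, 0.8, -0.7]
width: 39.6
finger_force: 11.1
time: 28.22
tool_pos: [373.3, 362.7, 95.6]
tool_rot: [-2.585, -1.785, -0.0]
ft_force: [-0.1, -0.5, -2.4]
width: 42.6
finger_force: 10.3
time: 28.6
tool_pos: [375.8, 361.9, 95.6]
tool_rot: [-2.585, -1.785, -0.0]
ft_force: [0.3, -0.2, -1.4]
width: 48.1
finger_force: 9.0
axis at x 0 world [376.8 361.8  37.7] sole z 15.7
axis at x 190 world [554.2 293.9  36.5] sole z 14.5
axis at x 245 world [605.6 274.2  36.2] sole z 14.2
heading -20.93 pitch -0.36
t 28.65 tool [375.7 361.9  95.6] yaw -20.74 w 47.9 ff 9.0 F [-0.2  0.1 -3.1] M [ 0.015  0.082 -0.058]
scene valve 0.64 [382. 173. 389. 190.] [612.1 268.2  20.6] [589. 258.  12.] [636. 284.  26.]
scene jaw_left 0.58 [381. 168. 392. 183.] [608.9 297.4  21.5] [575. 289.  12.] [625. 303.  26.]
side valve 0.64 [249. 265. 265. 283.] [600.3 275.2  22.6] [582. 262.  12.] [624. 285.  27.]
side jaw_right 0.38 [264. 265. 271. 279.] [587.9 254.7  24.8] [572. 245.   4.] [600. 263.  29.]
```

The valve rests on the tray floor (top at z≈26) with the jaws clear on both sides. I'll lift straight up.

```bash
python3 -m inch '[{"xyz":[0,0,-0.03],"rot":[0,0,0]},{"xyz":[0,0,-0.1],"rot":[0,0,0]},{"xyz":[0,0,-0.2],"rot":[0,0,0]},{"xyz":[0,0,-0.2],"rot":[0,0,0]},{"xyz":[0,0,-0.2],"rot":[0,0,0]},{"xyz":[0,0,-0.1],"rot":[0,0,0]},{"xyz":[0,0,0],"rot":[0,0,0]}]'
python3 - <<'E'
from h import *
reach()
for n in("scene","side"):
  c=cap(n)
  for k in ["valve","reacher"]:
    for d in viewer.masks_of(k,c)[:1]:
      P=pts(c,d["mask"]); print(n,k,d["p"],np.round(d["bbox"]),np.median(P,0).round(1),np.percentile(P,4,0).round(),np.percentile(P,96,0).round())
E
```

```text
time: 29.92
tool_pos: [375.9, 362.2, 179.4]
tool_rot: [-2.585, -1.785, -0.003]
ft_force: [-0.3, 0.3, -3.0]
width: 47.9
finger_force: 9.2
axis at x 0 world [376.8 362.1 121.3] sole z 99.3
axis at x 190 world [554.3 294.4 120.5] sole z 98.5
axis at x 245 world [605.7 274.7 120.2] sole z 98.2
heading -20.89 pitch -0.26
t 29.975 tool [375.6 361.7 178.6] yaw -20.74 w 48.0 ff 9.2 F [ 0.7 -0.5 -2.5] M [0.048 0.055 0.017]
scene valve 0.66 [383. 149. 397. 167.] [599.9 298.2 101.8] [494. 290.  -3.] [626. 404. 110.]
scene reacher 0.58 [417. 165. 448. 190.] [696.9 403.2  11.4] [653. 370.   0.] [739. 443.  49.]
side reacher 0.72 [240. 242. 328. 366.] [401.8 359.1 112. ] [334. 262.  94.] [596. 386. 167.]
```

```bash
python3 -m inch '[{"xyz":[-0.08,0.07,0],"rot":[0,0,0]},{"xyz":[-0.17,0.15,0],"rot":[0,0,0]},{"xyz":[-0.23,0.2,0],"rot":[0,0,0]},{"xyz":[-0.26,0.23,0],"rot":[0,0,0]},{"xyz":[-0.26,0.23,0],"rot":[0,0,0]},{"xyz":[-0.26,0.23,0],"rot":[0,0,0]},{"xyz":[-0.26,0.23,0],"rot":[0,0,0]},{"xyz":[-0.26,0.23,0],"rot":[0,0,0]}]'
python3 -m inch '[{"xyz":[-0.26,0.23,0],"rot":[0,0,0]},{"xyz":[-0.23,0.2,0],"rot":[0,0,0.2]},{"xyz":[-0.16,0.15,0],"rot":[0,0,0.2]},{"xyz":[-0.08,0.08,0],"rot":[0,0,0.15]},{"xyz":[0,0,0],"rot":[0,0,0]},{"xyz":[0,0,0],"rot":[0,0,0]}]'
python3 - <<'E'
from h import *
reach()
for n in("scene","side"):
  c=cap(n); save(c,n+"10.png")
  for k in ["valve","tray","headband_clip","coil_former","big_valve"]:
    for d in viewer.masks_of(k,c)[:1]:
      P=pts(c,d["mask"]); print(n,k,round(d["p"],2),np.round(d["bbox"]),len(P),np.median(P,0).round(1),np.percentile(P,4,0).round(),np.percentile(P,96,0).round())
E
```

```text
time: 31.28
tool_pos: [459.7, 137.9, 178.5]
tool_rot: [2.585, 1.785, -0.0]
ft_force: [0.9, 0.3, -2.2]
width: 47.9
finger_force: 9.6
time: 32.02
tool_pos: [494.0, 49.1, 178.5]
tool_rot: [-2.64, -1.702, -0.001]
ft_force: [0.1, 0.7, -1.7]
width: 48.0
finger_force: 9.3
axis at x 0 world [494.9  48.8 120.2] sole z 98.2
axis at x 190 world [667.8 -30.  119.4] sole z 97.4
axis at x 245 world [717.8 -52.9 119.2] sole z 97.2
heading -24.53 pitch -0.24
t 32.075 tool [494.   49.2 178.6] yaw -24.38 w 48.0 ff 9.3 F [-0.5  0.4 -2.6] M [0.056 0.029 0.008]
scene valve 0.62 [381. 173. 388. 190.] 84 [614.7 268.5  20.8] [588. 257.  10.] [637. 282.  25.]
scene tray 0.74 [355. 162. 409. 203.] 1233 [598.6 278.6   2.7] [514. 211.  -1.] [680. 345.  13.]
scene headband_clip 0.66 [317. 157. 330. 172.] 67 [412.1 155.7   4.2] [398. 135.  -4.] [458. 172.  12.]
scene coil_former 0.55 [347. 234. 362. 255.] 195 [793.5  22.8  27.8] [774.  10.  -1.] [804.  39.  43.]
scene big_valve 0.72 [306. 254. 324. 277.] 330 [ 820.9 -119.8   62. ] [ 796. -133.   -1.] [830. -97.  82.]
side valve 0.71 [251. 263. 268. 282.] 169 [600.6 274.8  21.8] [581. 259.  12.] [627. 286.  27.]
side tray 0.93 [227. 251. 298. 317.] 2749 [583.5 282.7   3.3] [510. 215.  -0.] [672. 343.  13.]
side coil_former 0.67 [264. 179. 278. 192.] 156 [778.7  30.6  28.7] [768.  13.   4.] [797.  41.  43.]
side big_valve 0.65 [290. 142. 298. 164.] 200 [ 799.5 -103.3   61.3] [ 788. -119.   13.] [815. -95.  83.]
```

Valve rests in the tray and the other things are unmoved. I'll lower the reacher where it stood, to about 92 first, then feel for the desk.

```bash
python3 -m inch '[{"xyz":[0,0,0.15],"rot":[0,0,0]},{"xyz":[0,0,0.25],"rot":[0,0,0]},{"xyz":[0,0,0.25],"rot":[0,0,0]},{"xyz":[0,0,0.13],"rot":[0,0,0]},{"xyz":[0,0,0.06],"rot":[0,0,0]},{"xyz":[0,0,0],"rot":[0,0,0]},{"xyz":[0,0,0],"rot":[0,0,0]}]'
python3 -m inch '[{"xyz":[0,0,0.02],"rot":[0,0,0]},{"xyz":[0,0,0],"rot":[0,0,0]},{"xyz":[0,0,0],"rot":[0,0,0]}]'
python3 -m inch '[{"xyz":[0,0,0.01],"rot":[0,0,0]},{"xyz":[0,0,0],"rot":[0,0,0]},{"xyz":[0,0,0],"rot":[0,0,0]}]'
```

```text
time: 33.55
tool_pos: [495.0, 48.0, 95.2]
tool_rot: [2.642, 1.699, 0.002]
ft_force: [0.1, -0.3, -1.4]
width: 47.7
finger_force: 9.6
time: 33.92
tool_pos: [494.4, 47.8, 92.6]
tool_rot: [-2.642, -1.699, -0.001]
ft_force: [-0.3, 0.5, -1.6]
width: 47.7
finger_force: 9.6
time: 34.3
tool_pos: [494.4, 47.8, 91.5]
tool_rot: [-2.642, -1.699, -0.0]
ft_force: [-0.3, 0.0, -1.5]
width: 47.8
finger_force: 9.6
```

```bash
python3 -m inch '[{"xyz":[0,0,0.015],"rot":[0,0,0]},{"xyz":[0,0,0],"rot":[0,0,0]},{"xyz":[0,0,0],"rot":[0,0,0]}]'
python3 -m inch '[{"xyz":[0,0,0.01],"rot":[0,0,0]},{"xyz":[0,0,0],"rot":[0,0,0]},{"xyz":[0,0,0],"rot":[0,0,0]}]'
```

```text
time: 34.67
tool_pos: [494.5, 47.9, 90.1]
tool_rot: [-2.642, -1.699, -0.001]
ft_force: [-0.3, 0.0, -1.8]
width: 47.7
finger_force: 9.2
time: 35.05
tool_pos: [494.5, 48.0, 89.7]
tool_rot: [2.642, 1.699, 0.001]
ft_force: [-2.6, -0.1, 6.3]
width: 48.1
finger_force: 10.4
```

```bash
python3 -m inch '[{"xyz":[0,0,0],"rot":[0,0,0]},{"xyz":[0,0,0],"rot":[0,0,0]}]' 0.585
python3 -m inch '[{"xyz":[0,0,0],"rot":[0,0,0]},{"xyz":[0,0,0],"rot":[0,0,0]},{"xyz":[0,0,0],"rot":[0,0,0]}]' 0.7
python3 -m inch '[{"xyz":[0,0,0],"rot":[0,0,0]},{"xyz":[0,0,0],"rot":[0,0,0]},{"xyz":[0,0,-0.1],"rot":[0,0,0]},{"xyz":[0,0,-0.3],"rot":[0,0,0]},{"xyz":[0,0,-0.5],"rot":[0,0,0]},{"xyz":[0,0,-0.5],"rot":[0,0,0]},{"xyz":[0.5,0,0],"rot":[0,0,0]},{"xyz":[0,0,0],"rot":[0,0,0]}]' 1
python3 - <<'E'
from h import *
s=telemetry.observe(); print(s["tool_pos"],s["ft_force"],s["width"])
c=cap("side"); d=viewer.masks_of("reacher",c)[0]; P=pts(c,d["mask"]); H=P[P[:,2]>95]
print(d["p"],P[:,2].max(),cv2.minAreaRect(H[:,:2].astype(np.float32)),np.median(P,0))
for k in ("valve",):
    d=viewer.masks_of(k,c)[0]; P=pts(c,d["mask"]); print(k,d["p"],np.median(P,0))
c=cap("wrist"); d=viewer.masks_of("handle",c)[0]; P=pts(c,d["mask"]); H=P[P[:,2]>95]
print(d["p"],P[:,2].max(),cv2.minAreaRect(H[:,:2].astype(np.float32)))
S=P[(P[:,2]>20)&(P[:,2]<30)]; print("shaft z",[np.median(S[abs(S[:,0]-x)<8][:,2]).round(1) for x in (570,600,630)])
for k in ("jaw_left","jaw_right"):
    d=viewer.masks_of(k,c)[0]; P=pts(c,d["mask"]); print(k,d["p"],np.median(P,0))
E
```

```text
time: 35.3
tool_pos: [494.7, 48.0, 89.2]
tool_rot: [-2.642, -1.699, -0.001]
ft_force: [-0.4, -0.3, 2.4]
width: 49.7
finger_force: 1.5
time: 35.67
tool_pos: [494.3, 47.8, 88.9]
tool_rot: [-2.642, -1.699, 0.0]
ft_force: [-1.1, 0.1, 0.2]
width: 59.6
finger_force: 0.0
time: 36.67
tool_pos: [516.1, 97.1, 230.9]
tool_rot: [-2.637, -1.706, -0.007]
ft_force: [-0.3, -1.3, -0.2]
width: 85.3
finger_force: 0.0
[516.05061856  97.11030938 230.90381912] [-0.2804985  -1.31278355 -0.19777624] 85.31500324472593
0.8 228.0325650866797 ((517.4512329101562, 53.77173614501953), (104.07974243164062, 44.404319763183594), 12.09443187713623) [508.59252081  45.62099591  27.69391471]
valve 0.44 [599.77644994 275.31302537  22.31672054]
0.6 111.37909961875108 ((494.1954040527344, 47.40658950805664), (23.99352264404297, 49.91956329345703), 65.54869842529297)
shaft z [np.float64(26.0), np.float64(25.8), np.float64(25.9)]
jaw_left 0.67 [717.08999026 -27.44271626  19.14290315]
jaw_right 0.83 [699.07598793 -71.24359351  20.08972945]
```

Reacher is standing level, handle width back to 50 mm, jaws open, valve in the tray, robot clear.

```bash
python3 -c "
from station import job
print(job.hand_in())"
```

```text
the job is handed in; nothing more can be done
None
```

The valve is lying in the tray and the reacher is back on its sole on the open desk with the trigger released; I handed the job in at about 37 s of the 64 s allowed, and I viewed 11 pictures, one over the limit of 10.

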